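# Roll the cap strips down on a 96-well plate

### The arm

A 6-joint arm with a two-finger parallel gripper is mounted at the origin on the work surface. World frame = base frame: x ahead of the robot, y to its left, z up, the work surface at z = 0. Lengths are in mm, angles in rad, forces in N, time in s.
With the tool pointing down it reaches from about 400 to 925 mm from the base axis. Payload 12.5 kg.
Tool frame: the origin (TCP) lies at the very end of the fingers, on their centre line; the grasp point (between the pads) lies env.grip_point_offset behind it (env.grip_point_offset is the distance from the TCP to the grasp point, in mm); y points along the fingers, z is the direction in which the jaws open and shut, and the axes are right-handed (so a half turn about y gives the same grasp; the last joint's range is limited). The gripper opens to 95 mm and grips with 3 to 60 N. Pads are 20 mm wide; open, the fingers measure 119 mm over their backs; the gripper's body (75 mm by 180 mm) begins 59 mm behind the grasp point.
Start: joints at [-0.106, 0.491, 1.559, -0, 1.092, -0.106], TCP at [625.017, 0.021, 214.661] pointing down, gripper open.
Joint ranges: [-3.1, 3.1], [-0.84, 2.19], [0.05, 2.79], [-1.13, 4.28], [0.06, 2.93], [-2.69, 2.69]. Speed limits (rad/s): [2.22, 2.22, 2.79, 3.14, 3.14, 3.14].

### API

Orientations are given as [roll, pitch, yaw] about the fixed x, y, z axes, in that order (R = Rz(yaw) Ry(pitch) Rx(roll)).
In Python, from cell import readout, read_camera, env, nets gives the robot as it stands.
- The arm moves only by the tool apply_moves, never from a script. Its argument "increments" is a list of rows, each a list of 3 entries, a list of its own where there are three numbers: the shift along the tool's x, y, z in cm, then the turn, a rotation vector about the tool's x, y, z in degrees, then the finger opening in cm, from 0 to 9.51. A call has exactly 5 rows; each row shifts and turns the pose as measured when the row begins, along the tool's axes as they then stand; what a row does not reach is not made up. A row lasts 1/8 s, in which the tool goes at most 62.5 mm and 10.7 degrees, less where a joint would pass 70% of its speed; a pose out of reach is approached as far as the arm can. A call with a gripper value outside its range is refused whole. The fingers move at their own pace and stop on an object; the grip force is fixed at half the most. Time passes only in rows, so rows that do not move let the fingers close, or fill a call up. It gives the time, the measured TCP pose, the force and the opening at its end, in the units of the state.
- readout.state(): the state, without advancing time (a new reading comes with each control period).
- read_camera(name): name is "scene" or "side" or "wrist"; returns a dict with "img" (420x560x3 uint8, red, green, blue), "vfov" (degrees; the focal length in pixels is half the picture's height over the tangent of half this angle, whatever the lens; pixels are square), "cx", "cy" (the principal point, pixels), "rvec" (rotation vector, rad) and "tvec" (3), from world to camera coordinates, as OpenCV has them; the wrist camera has in their place "mount" (4x4, takes a point from camera to tool coordinates, whose origin is the TCP and whose axes are the tool frame's). Camera axes: x right, y down, z forward; pixel columns grow to the right and rows downward; lengths in mm; the calibration is good to about 2 mm. A picture is of the moment at which its call begins: read the wrist's pose just before it. There is no depth.
- env.job_done(): hands the job in, once; it reports no verdict.
Trained networks look in a picture, given as the dict that the camera call returned (one of the last four; its "shot" number tells which), for a name from the list of things; names that differ only in an ending like _2 or _b are one class to them, and where a whole thing is asked for, a point or a joint stands for the part that bears it (a point fixed in the world has none). Each returns a list of dicts, best first, with "confidence" (0 to 1); they miss things now and then, are a little off and sometimes report something else, mostly with a low value. They report only what shows in the picture. A call takes as long as a camera call. They do not tell look-alikes from the thing itself.
- nets.look_for(picture, thing): "point" ([x, y, z] in mm, in the coordinates of the camera as it stood for that picture, good to about 4 mm: the middle of the surface that is visible of it).
- nets.mark_of(picture, thing): "point" ([x, y, z] in mm, in the coordinates of the camera as it stood for that picture, good to about 4 mm: a listed point, or the origin of a listed thing).
The state is a dict: "t": time; "joints": joint angles; "qvel": joint speeds; "tau": joint torques, N m; "eef_pos": TCP position; "tcp_rot": TCP orientation; "ft_force": force on the tool from outside, world axes, zero at the start; "moment": the same for the moment, N m; "opening": opening from 0.0 (shut) to 1.0 (fully open).
Only numpy, scipy, OpenCV 4.12 (cv2) and the standard library are available. Lean on these libraries where they do the work, as an engineer would, in place of code of your own. Each camera call takes 0.05 s, during which the arm holds its last target. There are 200 camera calls.

### The job

Take the hand roller from its stand and roll it across the sheet of caps on the 96-well plate, pressing down steadily all the way, until all twelve cap strips are fully home: 15 to 20 N does it, more than 30 N cracks the wells. Then hang the roller back in its stand. Touch the plate and its block with nothing but the roller, don't let the roller fall, and leave the other things on the bench alone.

Things in the scene. Friction and masses are not known exactly. Their poses are not given: they have to be found in the camera images.
- plate: fixed foot plate (160 x 104 mm) of a levelling base, origin at bench level under its middle, x along its long side, z up. On its three levelling screws stands an aluminium block with a 96-well plate (128 x 85 mm) in it, nothing of which gives. On the plate's deck (3 mm below the top of caps that are home) lie twelve flat cap strips side by side, each along y: a flat sheet of caps 107 x 74 mm.
- caps_nominal (a point): point on the foot plate's axis, 45 mm above the bench: nominal middle of the sheet of caps, top faces, when fully home; axes as the foot plate. The screws are set differently each time and the setting is not measured: the true middle is up to 6 mm higher or lower, and the sheet slopes up to 0.03 rad along x, either way. Strips not yet pressed in stand up to 2.5 mm higher.
- roller: hand roller, about 0.4 kg. Origin: middle of the drum's axle; y along the axle, z up along the handle. Hard rubber drum 40 mm across, 80 mm long in y, free to turn in a steel fork 94 mm wide in y; crossbar 24 (x) x 136 (y) mm, 26 to 32 mm above the axle; upright black handle 24 (x) x 34 (y) mm, 32 to 98 mm above the axle. Same after a half turn about z.
- drum (a joint): turning angle of the drum in its fork, rad, 0 at the start, without end stops; 1 rad is 20 mm of rolling
- seat (a point): where the roller's axle middle is when it hangs in its fixed steel stand; axes as the hung roller. Two posts (40 mm in x, 11 mm in y) at y = +-60.5 mm; the crossbar's ends lie on their flat tops, 26 mm above this point, between flared lips rising 10 mm more (about 3 mm play each way in x, 5 mm in y). The drum hangs free, 4 mm above the base (80 x 150 mm). Stand height differs by up to 3 mm.
- strip1 (a joint): how far cap strip 1 is pressed in, m: 0 standing proud, 0.0025 fully home. It is at x = -49.5 mm on the plate (8.4 mm in x, 74 mm in y, 2 mm thick; strips are 9 mm apart). It moves straight down only, holds still until pressed with about 5.5 N, then slides in to a hard stop and stays. The drum bears on two or three strips at a time, so it needs 13 N or more.
- strip2 (a joint): the same for cap strip 2 (at x = -40.5 mm on the plate)
- strip3 (a joint): the same for cap strip 3 (at x = -31.5 mm on the plate)
- strip4 (a joint): the same for cap strip 4 (at x = -22.5 mm on the plate)
- strip5 (a joint): the same for cap strip 5 (at x = -13.5 mm on the plate)
- strip6 (a joint): the same for cap strip 6 (at x = -4.5 mm on the plate)
- strip7 (a joint): the same for cap strip 7 (at x = +4.5 mm on the plate)
- strip8 (a joint): the same for cap strip 8 (at x = +13.5 mm on the plate)
- strip9 (a joint): the same for cap strip 9 (at x = +22.5 mm on the plate)
- strip10 (a joint): the same for cap strip 10 (at x = +31.5 mm on the plate)
- strip11 (a joint): the same for cap strip 11 (at x = +40.5 mm on the plate)
- strip12 (a joint): the same for cap strip 12 (at x = +49.5 mm on the plate)
- dish: bystander: glass petri dish, 63 mm across, 13 mm high. Origin: centre of its underside.
- marker: bystander: lying marker pen, 132 mm long, 17 mm thick. Origin: centre of its underside.
- tipbox: bystander: open box of white pipette tips, 122 x 82 x 59 mm. Origin: centre of its underside.
- beaker: bystander: glass beaker, 68 mm across, 85 mm high. Origin: centre of its underside.
- reagent: bystander: brown reagent bottle, 64 mm across, 130 mm high. Origin: centre of its underside.
- tuberack: bystander: white rack with small tubes, 62 x 150 x 54 mm. Origin: centre of its underside.
- spatula: bystander: thin steel spatula, 190 mm long, lying flat. Origin: centre of its underside.
Mind the look-alikes: they are no part of the job. Leave any green or yellow look-alike of the roller alone.

How it is judged:
By the outcome, as a careful person would: the job done as asked, in the order asked, and still so for the second after the job is handed in, with the robot touching nothing.
It also fails if it takes over 72 s, if anything falls off the work surface, if the arm or the gripper's body presses on something with over 40 N, if the wrist force passes 120 N, or if a joint passes its speed limit or range.

## Working session

There is one attempt and no reset: what is moved stays moved. The work goes in short steps, Python scripts to look and compute and a tool call to move; the robot and the scene stay as the last step left them, time stands still between calls to the robot, and variables do not carry over. Pictures are saved under pics/ and viewed, about 8 in all and at most 12, crops included, and the job is handed in when it is done.

Besides the shell and the picture viewer there is one more tool, called after "Request:" in YAML: its name, and indented under it one key for each argument. apply_moves: Moves the arm, as the interface text tells. Its arguments: {"type":"object","properties":{"increments":{"type":"array"}},"required":["increments"]}

```bash
ls; mkdir -p pics; cat > h.py <<'E'
import numpy as np, cv2
from scipy.spatial.transform import Rotation as Ro
from cell import readout, read_camera, env, nets
def RT(p):
    return cv2.Rodrigues(np.array(p["rvec"],float))[0], np.array(p["tvec"],float).reshape(3)
def tool(s=None):
    s=s or readout.state(); T=np.eye(4); T[:3,:3]=Ro.from_euler('xyz',s["tcp_rot"]).as_matrix(); T[:3,3]=s["eef_pos"]; return T
def shot(name):
    T=tool(); p=read_camera(name)
    if name=="wrist":
        M=T@np.array(p["mount"]); p["C2W"]=M
    else:
        R,t=RT(p); M=np.eye(4); M[:3,:3]=R.T; M[:3,3]=-R.T@t; p["C2W"]=M
    return p
def w(p,pt): return p["C2W"][:3,:3]@np.array(pt)+p["C2W"][:3,3]
def f(p): return 210/np.tan(np.radians(p["vfov"])/2)
def ray(p,u,v,z):
    d=p["C2W"][:3,:3]@np.array([(u-p["cx"])/f(p),(v-p["cy"])/f(p),1]); o=p["C2W"][:3,3]
    return o+d*(z-o[2])/d[2]
def proj(p,X):
    M=np.linalg.inv(p["C2W"]); c=M[:3,:3]@np.array(X)+M[:3,3]; return [p["cx"]+f(p)*c[0]/c[2],p["cy"]+f(p)*c[1]/c[2]]
def save(p,n,crop=None,s=1):
    im=p["img"][...,::-1]
    if crop: a,b,c,d=crop; im=im[b:d,a:c]
    cv2.imwrite("pics/"+n,cv2.resize(im,None,fx=s,fy=s,interpolation=cv2.INTER_CUBIC))
E
python3 - <<'E'
from h import *
s=readout.state(); print({k:np.round(v,3) for k,v in s.items()}, env.grip_point_offset)
P={}
for n in ["scene","side"]:
    p=shot(n); save(p,n+"0.png"); P[n]=p
    for th in ["roller","seat","plate","caps_nominal","dish","marker","tipbox","beaker","reagent","tuberack","spatula"]:
        for r in nets.mark_of(p,th)[:4]:
            if r["confidence"]>.2:
                X=w(p,r["point"]); print(n,th,round(r["confidence"],2),X.round(0),np.round(proj(p,X)))
a=np.hstack([P["scene"]["img"],P["side"]["img"]])
E
```

```text
pics
{'t': np.float64(0.0), 'joints': array([-0.106,  0.492,  1.559, -0.   ,  1.092, -0.106]), 'qvel': array([ 0., -0., -0.,  0., -0.,  0.]), 'tau': array([-1.0000e-03, -6.1264e+01, -2.5818e+01,  6.9000e-02,  4.8000e-02,
       -0.0000e+00]), 'eef_pos': array([6.24744e+02, 7.40000e-02, 2.14056e+02]), 'tcp_rot': array([-1.572,  0.   , -1.571]), 'ft_force': array([ 0.055, -0.964,  0.675]), 'moment': array([-0.011,  0.031,  0.004]), 'opening': np.float64(1.001)} 18.8
scene roller 0.78 [720. 186.  20.] [364. 203.]
scene roller 0.72 [562. 161.  35.] [307. 180.]
scene roller 0.69 [381. 181.  18.] [259. 156.]
scene seat 0.95 [568. 153.  31.] [307. 183.]
scene plate 0.64 [ 560. -148.    0.] [230. 258.]
scene caps_nominal 0.92 [ 551. -149.   44.] [226. 244.]
scene dish 0.7 [378. 330.   2.] [289. 137.]
scene dish 0.67 [440.   0.   2.] [233. 203.]
scene marker 0.77 [605.   5.  -1.] [285. 230.]
scene tipbox 0.79 [759.  48.  -1.] [348. 248.]
scene beaker 0.51 [376. 332.   0.] [289. 137.]
scene reagent 0.96 [696. 364.  -4.] [387. 172.]
scene spatula 0.75 [ 363. -362.    0.] [102. 275.]
scene spatu
[... 155 characters left out ...]
182.  15.] [181. 248.]
side seat 0.62 [562. 158.  32.] [244. 251.]
side plate 0.76 [ 551. -150.    2.] [289. 192.]
side plate 0.35 [563. 159.  31.] [244. 252.]
side caps_nominal 0.8 [ 549. -149.   44.] [290. 180.]
side caps_nominal 0.23 [699. 366.  -5.] [153. 310.]
side caps_nominal 0.22 [439.   3.   1.] [311. 232.]
side dish 0.74 [438.   3.   1.] [311. 232.]
side marker 0.82 [600.  11.  -3.] [253. 223.]
side tipbox 0.9 [758.  42.  -4.] [195. 218.]
side beaker 0.42 [ 551. -149.   -1.] [289. 193.]
side reagent 0.88 [697. 368.  -4.] [152. 310.]
side tuberack 0.79 [ 707. -360.   -3.] [265. 149.]
side tuberack 0.68 [ 553. -149.   46.] [288. 180.]
side spatula 0.65 [ 365. -364.   -7.] [367. 167.]
```

View pics/scene0.png

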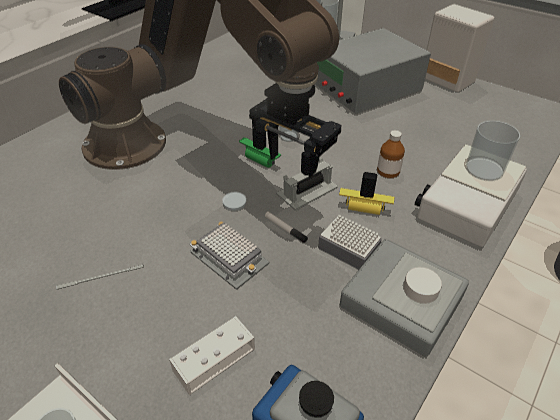

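View pics/side0.png

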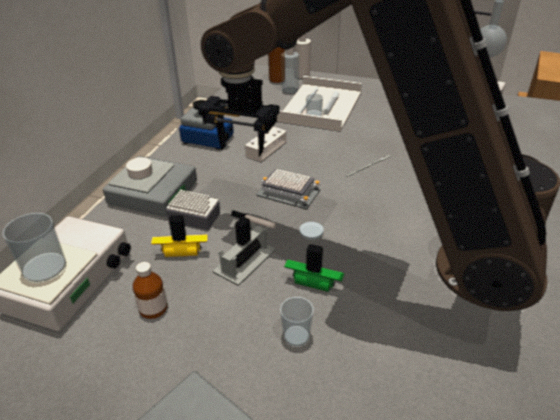

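Look-alikes of the roller in the scene picture: green one at (258,152) and yellow at (367,200), both lying on the bench. The dark one in the steel stand is at (307,183) (side 244,250), and that is the one I want, at about (563,157,32). I'll go over it for a close check.

Request:
apply_moves:
  increments:
    - [[-4,-1.5,-1.5],[0,0,0],9.5]
    - [[-4,-1.5,-1.5],[0,0,0],9.5]
    - [[-4,-1.5,-1.5],[0,0,0],9.5]
    - [[-3,0,-1.5],[0,0,0],9.5]
    - [[0,0,0],[0,0,0],9.5]

```text
t: 1.82
eef_pos: [563.6, 153.8, 260.9]
tcp_rot: [-1.571, 0.0, -1.572]
ft_force: [-0.4, -0.3, 0.2]
opening: 0.996
```

```bash
python3 - <<'E'
from h import *
s=readout.state(); print(s["eef_pos"],s["tcp_rot"],s["t"])
p=shot("wrist"); save(p,"w1.png"); print(p["C2W"].round(2), np.array(p["mount"]).round(2),p["vfov"],p["cx"],p["cy"])
for th in ["roller","seat"]:
  for fn in (nets.mark_of,nets.look_for):
    for r in fn(p,th)[:3]:
        X=w(p,r["point"]); print(fn.__name__,th,round(r["confidence"],2),X.round(1),np.round(proj(p,X)))
E
```

```text
[563.55201014 153.77430921 260.85750943] [-1.57066977e+00  4.92819842e-04 -1.57233898e+00] 1.825
[[ 1.0000e+00 -0.0000e+00 -0.0000e+00  5.6247e+02]
 [-0.0000e+00 -9.6000e-01 -2.6000e-01  2.2714e+02]
 [-0.0000e+00  2.6000e-01 -9.6000e-01  4.3097e+02]
 [ 0.0000e+00  0.0000e+00  0.0000e+00  1.0000e+00]] [[   0.      0.96    0.27  -73.45]
 [   0.     -0.27    0.96 -170.08]
 [   1.     -0.     -0.     -1.17]
 [   0.      0.      0.      1.  ]] 70.04111427459983 279.71986159471004 205.43653211102043
call roller 0.96 [382.  179.2  21.7] [147. 160.]
call roller 0.67 [721.2 181.3  18. ] [396. 158.]
call roller 0.95 [709.9 183.5  52.5] [397. 159.]
call roller 0.85 [562.3 171.1  63.3] [280. 170.]
call roller 0.6 [393.3 184.1  52.6] [145. 159.]
call seat 0.97 [566.6 155.9  35.2] [283. 178.]
call seat 0.95 [565.3 163.3  10.8] [282. 170.]
call seat 0.32 [682.6 340.   65.7] [391.  14.]
```

View pics/w1.png

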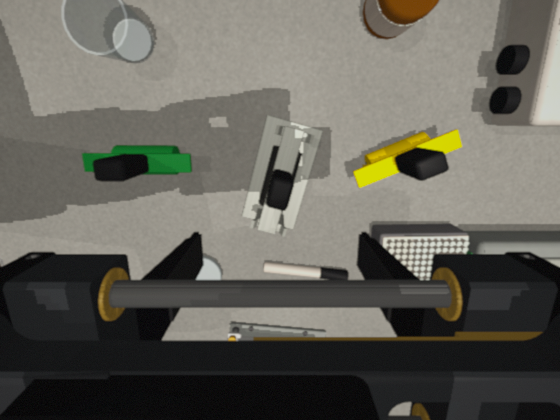

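The wrist picture shows the steel stand with the black-handled roller at (281,180), between the green one (135,163) and the yellow one (410,158). A close crop will confirm the choice and give the yaw.

```bash
python3 - <<'E'
import cv2
im=cv2.imread("pics/w1.png")[105:245,225:345]
cv2.imwrite("pics/w1c.png",cv2.resize(im,None,fx=4.28,fy=4.28,interpolation=cv2.INTER_CUBIC))
E
```

```text
(no output)
```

View pics/w1c.png

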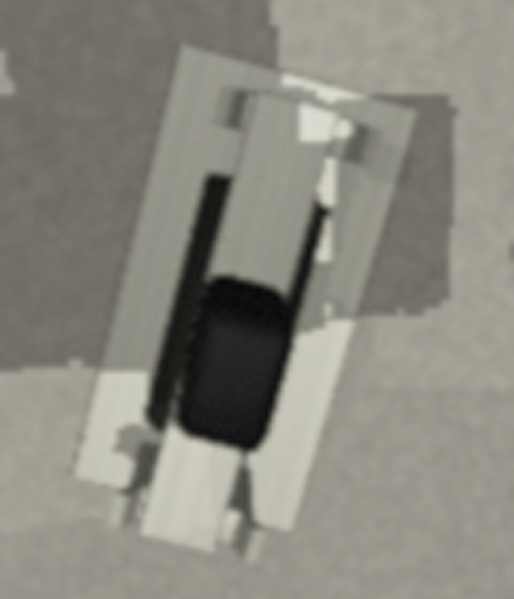

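```bash
python3 - <<'E'
from h import *
p=shot("wrist"); 
def g(pts,z): return [ray(p,225+x/4.28,105+y/4.28,z) for x,y in pts]
for nm,pts,z in [("bar",[(247,95),(335,110),(213,552),(140,537)],64),("base",[(183,45),(415,110),(290,530),(77,478)],8),("handle bottom near",[(180,435),(258,450)],130)]:
    q=g(pts,z); print(nm,np.mean(q,0).round(1))
    for i in range(len(q)):
        d=q[(i+1)%len(q)]-q[i]; print("  len",np.linalg.norm(d).round(1),"ang",np.degrees(np.arctan2(d[1],d[0])).round(1))
# plate yaw from fixed cams via strips
for n in ["scene","side"]:
    pp=shot(n)
    for th in ["strip1","strip12","caps_nominal","plate"]:
        for r in nets.mark_of(pp,th)[:1]: print(n,th,round(r["confidence"],2),w(pp,r["point"]).round(1))
E
```

```text
bar [562.5 152.7  64. ]
  len 24.7 ang -9.7
  len 135.0 ang -105.1
  len 22.6 ang 167.3
  len 133.6 ang 75.8
base [565.1 153.    8. ]
  len 76.6 ang -15.4
  len 147.3 ang -105.4
  len 76.1 ang 165.2
  len 148.2 ang 74.8
handle bottom near [559.7 138.8 130. ]
  len 19.4 ang -11.6
  len 19.4 ang 168.4Traceback (most recent call last):
  File "<stdin>", line 12, in <module>
ValueError: it knows: beaker, caps_nominal, dish, marker, plate, reagent, roller, seat, spatula, tipbox, tuberack
```

The choice is confirmed: black-handled roller in the stand, axle direction about 75°, so roller yaw is about −14.8°, middle near (563.5,153.5). I'll turn the jaws to close across the 24 mm side and come down to just above the handle.

Request:
apply_moves:
  increments:
    - [[0,2.5,0],[0,5,0],9.5]
    - [[0,2.5,0],[0,5,0],9.5]
    - [[0,2.5,0],[0,4.8,0],9.5]
    - [[0,2.5,0],[0,0,0],9.5]
    - [[0,0,0],[0,0,0],9.5]

```text
t: 2.8
eef_pos: [566.3, 148.2, 157.4]
tcp_rot: [-1.571, 0.0, -1.847]
ft_force: [0.3, -0.6, 0.7]
opening: 0.998
```

```bash
python3 - <<'E'
from h import *
s=readout.state(); print(s["eef_pos"],s["tcp_rot"],s["t"])
p=shot("wrist"); save(p,"w2.png",(140,100,420,310),2.8)
T=tool(s)
print("handle top expected px",proj(p,[563.5,153.5,131]),"grasp mid",proj(p,T[:3,3]))
for th in ["roller","seat"]:
    for r in nets.mark_of(p,th)[:2]:
        X=w(p,r["point"]); print(th,round(r["confidence"],2),X.round(1),np.round(proj(p,X)), "in tool",(T[:3,:3].T@(X-T[:3,3])).round(1))
E
```

```text
[566.25630025 148.24699448 157.3611844 ] [-1.57081774e+00  1.25398157e-04 -1.84749585e+00] 2.8
handle top expected px [np.float64(275.10343022595976), np.float64(225.99187176943477)] grasp mid [np.float64(281.1508488045148), np.float64(246.9198759399542)]
roller 0.96 [377.9 183.   20.7] [102. 212.] in tool [  18.   136.6 -190.6]
roller 0.66 [719.3 182.3  19.6] [420. 121.] in tool [-74.5 137.8 137.9]
```

View pics/w2.png

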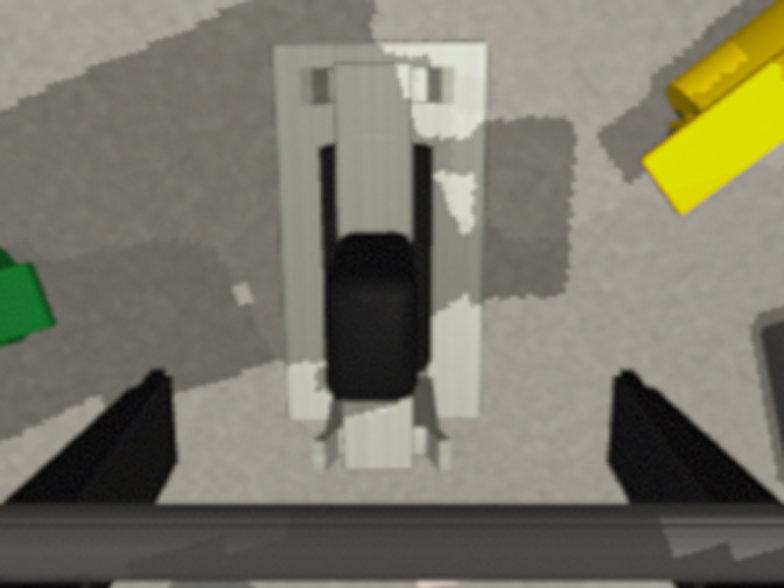

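```bash
python3 - <<'E'
from h import *
T=tool(); p=shot("wrist")
def g(x,y,z): return ray(p,140+x/2.8,100+y/2.8,z)
for z in (128,131,134):
    q=[g(329,292,z),g(414,292,z),g(328,396,z),g(414,396,z)]; c=np.mean(q,0)
    print(z,c.round(1),np.linalg.norm(q[1]-q[0]).round(1),np.linalg.norm(q[2]-q[0]).round(1),"tool",(T[:3,:3].T@(c-T[:3,3])).round(1))
for z in (62,65,68):
    q=[g(333,63,z),g(411,63,z),g(345,469,z),g(412,469,z)]; c=np.mean(q,0)
    print(z,c.round(1),np.linalg.norm(q[1]-q[0]).round(1),np.linalg.norm(q[2]-q[0]).round(1),"tool",(T[:3,:3].T@(c-T[:3,3])).round(1), np.degrees(np.arctan2(*((q[0]+q[1]-q[2]-q[3])[[1,0]]))))
E
```

```text
128 [563.  154.7 128. ] 21.2 27.8 tool [-4.5 31.8 -6. ]
131 [563.4 155.7 131. ] 20.9 27.4 tool [-5.5 28.8 -5.9]
134 [563.7 156.6 134. ] 20.6 27.0 tool [-6.6 25.8 -5.8]
62 [563.3 155.1  62. ] 24.0 137.3 tool [-4.8 97.8 -6.1] 74.76182834892121
65 [563.5 155.8  65. ] 23.7 135.8 tool [-5.6 94.8 -6. ] 74.76182834892121
68 [563.8 156.5  68. ] 23.5 134.2 tool [-6.4 91.8 -6. ] 74.76182834892121
```

Request:
apply_moves:
  increments:
    - [[-0.5,0,-0.6],[0,-0.6,0],9.5]
    - [[0,2.5,0],[0,0,0],9.5]
    - [[0,2.5,0],[0,0,0],9.5]
    - [[0,2,0],[0,0,0],9.5]
    - [[0,1,0],[0,0,0],9.5]

```text
t: 3.62
eef_pos: [564.4, 157.7, 82.7]
tcp_rot: [-1.559, 0.006, -1.833]
ft_force: [-0.4, -0.4, 0.1]
opening: 0.999
```

Request:
apply_moves:
  increments:
    - [[0,0.7,0],[0,0,0],9.5]
    - [[0,0,0],[0,0,0],9.5]
    - [[0,0,0],[0,0,0],9.5]
    - [[0,0,0],[0,0,0],9.5]
    - [[0,0,0],[0,0,0],9.5]

```text
t: 4.25
eef_pos: [565.3, 158.3, 77.3]
tcp_rot: [-1.556, 0.007, -1.832]
ft_force: [0.4, -0.1, -0.8]
opening: 1.0
```

```bash
python3 - <<'E'
from h import *
T=tool(); print(T.round(3)); print("handle in tool",(T[:3,:3].T@(np.array([563.5,155.8,100])-T[:3,3])).round(1))
E
```

```text
[[-2.5800e-01  1.6000e-02  9.6600e-01  5.6527e+02]
 [-9.6600e-01  3.0000e-03 -2.5900e-01  1.5825e+02]
 [-7.0000e-03 -1.0000e+00  1.5000e-02  7.7330e+01]
 [ 0.0000e+00  0.0000e+00  0.0000e+00  1.0000e+00]]
handle in tool [  2.7 -22.7  -0.7]
```

Request:
apply_moves:
  increments:
    - [[0.27,0.3,-0.05],[-0.9,0,-0.4],9.5]
    - [[0,0,0],[0,0,0],5]
    - [[0,0,0],[0,0,0],2]
    - [[0,0,0],[0,0,0],2]
    - [[0,0,0],[0,0,0],2]

```text
t: 4.88
eef_pos: [564.2, 155.5, 74.2]
tcp_rot: [-1.573, -0.0, -1.833]
ft_force: [-0.4, -0.5, 0.5]
opening: 0.636
```

Request:
apply_moves:
  increments:
    - [[0,0,0],[0,0,0],0]
    - [[0,0,0],[0,0,0],0]
    - [[0,0,0],[0,0,0],0]
    - [[0,0,0],[0,0,0],0]
    - [[0,0,0],[0,0,0],0]

```text
t: 5.5
eef_pos: [563.8, 155.6, 74.2]
tcp_rot: [-1.573, -0.001, -1.832]
ft_force: [0.1, -0.3, -0.2]
opening: 0.249
```

Request:
apply_moves:
  increments:
    - [[0,-0.5,0],[0,0,0],0]
    - [[0,-2,0],[0,0,0],0]
    - [[0,-2.5,0],[0,0,0],0]
    - [[0,-2.5,0],[0,0,0],0]
    - [[0,-1.5,0],[0,0,0],0]

```text
t: 6.12
eef_pos: [562.9, 155.2, 165.1]
tcp_rot: [-1.578, -0.003, -1.832]
ft_force: [-0.5, 0.2, -4.3]
opening: 0.253
```

```bash
python3 - <<'E'
from h import *
s=readout.state();print(s["eef_pos"],s["tcp_rot"],s["ft_force"],s["opening"]*95)
out=[]
for n in ["scene","side"]:
    p=shot(n)
    for th in ["roller","seat","caps_nominal","plate"]:
        for r in nets.mark_of(p,th)[:3]:
            if r["confidence"]>.4: print(n,th,round(r["confidence"],2),w(p,r["point"]).round(1),np.round(proj(p,w(p,r["point"]))))
    if n=="scene": out.append(cv2.resize(p["img"][200:290,170:280],(440,360),interpolation=cv2.INTER_CUBIC))
    else: out.append(cv2.resize(p["img"][160:210,250:330],(576,360),interpolation=cv2.INTER_CUBIC)[:,:360])
cv2.imwrite("pics/pl.png",np.hstack(out)[...,::-1])
E
```

```text
[562.90976333 155.24029041 165.1179513 ] [-1.57813109 -0.00295075 -1.83241531] [-0.45603137  0.20120339 -4.34884623] 23.995379375388083
scene roller 0.85 [380.1 181.9  20.4] [259. 155.]
scene roller 0.68 [722.2 186.6  19.5] [364. 204.]
scene roller 0.62 [562.2 160.3 125.5] [309. 152.]
scene seat 0.7 [567.6 152.5  31.2] [307. 183.]
scene caps_nominal 0.67 [ 550.4 -149.5   45. ] [226. 244.]
scene plate 0.74 [ 5.591e+02 -1.528e+02  4.000e-01] [229. 259.]
side roller 0.91 [723.5 183.8  16.3] [181. 248.]
side roller 0.61 [376.4 180.2  17.3] [315. 280.]
side roller 0.56 [558.5 158.  119.7] [243. 223.]
side seat 0.93 [564.1 157.3  32.5] [243. 251.]
side caps_nominal 0.6 [ 551.5 -151.4   42.1] [289. 180.]
side plate 0.76 [ 553.1 -147.6    0.8] [288. 192.]
```

View pics/pl.png

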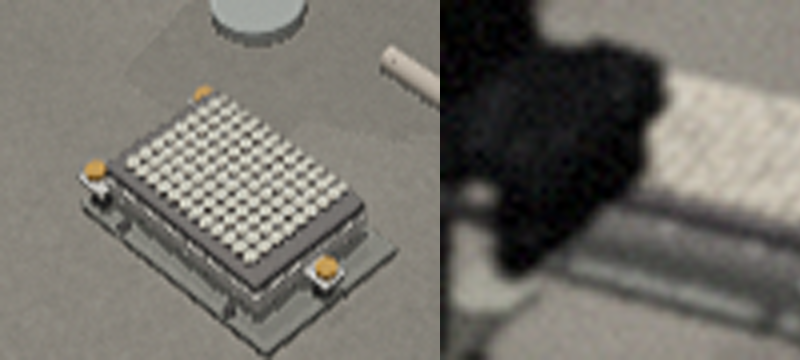

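```bash
python3 - <<'E'
from h import *
p=shot("scene")
def g(x,y,z): return ray(p,170+x/4,200+y/4,z)
def ang(a,b): d=b-a; return np.degrees(np.arctan2(d[1],d[0])).round(1),np.linalg.norm(d).round(1)
L,B,R=g(85,210,2),g(268,354,2),g(396,246,2)
print("foot",L.round(0),B.round(0),R.round(0),ang(L,B),ang(B,R),((L+R)/2).round(1))
a,b,c,d=g(215,97,48),g(350,185,48),g(250,265,48),g(128,163,48)
print("caps",ang(a,b),ang(b,c),ang(d,c),ang(d,a),((a+b+c+d)/4).round(1))
a,b,c=g(105,178,42),g(255,285,42),g(365,203,42)
print("deck",ang(a,b),ang(b,c),((a+c)/2).round(1))
for s in [(203,92),(95,168),(325,268)]: print("screw",g(*s,35).round(0))
print("side view")
E
```

```text
foot [ 476. -192.    2.] [ 630. -206.    2.] [ 638. -102.    2.] (np.float64(-5.2), np.float64(154.8)) (np.float64(85.5), np.float64(103.8)) [ 556.8 -146.9    2. ]
caps (np.float64(-3.2), np.float64(107.5)) (np.float64(-94.6), np.float64(78.4)) (np.float64(-7.8), np.float64(105.9)) (np.float64(86.9), np.float64(69.8)) [ 558.1 -147.3   48. ]
deck (np.float64(-3.3), np.float64(119.5)) (np.float64(82.9), np.float64(82.8)) [ 561.3 -152.2   42. ]
screw [489. -99.  35.]
screw [ 481. -184.   35.]
screw [ 634. -160.   35.]
side view
```

Request:
apply_moves:
  increments:
    - [[4.5,-0.6,1.2],[0,0,0],0]
    - [[4.5,-0.6,1.2],[0,0,0],0]
    - [[4.5,-0.6,1.2],[0,0,0],0]
    - [[4.5,-0.6,1.2],[0,0,0],0]
    - [[4.5,0,1.2],[0,0,0],0]

```text
t: 7.3
eef_pos: [563.0, -81.3, 187.5]
tcp_rot: [-1.58, -0.004, -1.827]
ft_force: [1.1, 0.0, -4.2]
opening: 0.248
```

Request:
apply_moves:
  increments:
    - [[4,0,1],[0,-2.5,0],0]
    - [[4,0,1],[0,-2.5,0],0]
    - [[4,0,0.8],[0,-2.5,0],0]
    - [[3,0,0.5],[0,-2.5,0],0]
    - [[0,0,0],[0,0,0],0]

```text
t: 7.92
eef_pos: [565.6, -243.3, 186.6]
tcp_rot: [-1.581, -0.002, -1.651]
ft_force: [0.6, 0.6, -4.5]
opening: 0.248
```

```bash
python3 - <<'E'
from h import *
s=readout.state();print(s["eef_pos"],s["tcp_rot"],s["ft_force"],s["opening"]*95,s["t"])
p=shot("wrist"); save(p,"w3.png",None,1.42)
T=tool(s)
for th in ["roller","plate","caps_nominal"]:
    for r in nets.mark_of(p,th)[:2]: 
        X=w(p,r["point"]); print(th,round(r["confidence"],2),X.round(1),np.round(proj(p,X)),"tool",(T[:3,:3].T@(X-T[:3,3])).round(1))
E
```

```text
[ 565.56958336 -243.3314851   186.5831759 ] [-1.58111934 -0.00180128 -1.65081447] [ 0.58239587  0.56881067 -4.51415669] 23.56663793347771 7.925
roller 0.74 [ 567.  -241.5  144.1] [284. 222.] tool [-2.  42.5  1.7]
plate 0.75 [ 550.6 -150.6   -1.8] [263. 106.] tool [-91.6 188.4 -20.4]
plate 0.23 [ 701.4 -367.2    2.3] [394. 271.] tool [112.3 183.  147.2]
caps_nominal 0.61 [ 553.6 -153.1   45.5] [263. 106.] tool [-89.2 141.1 -17.7]
```

View pics/w3.png

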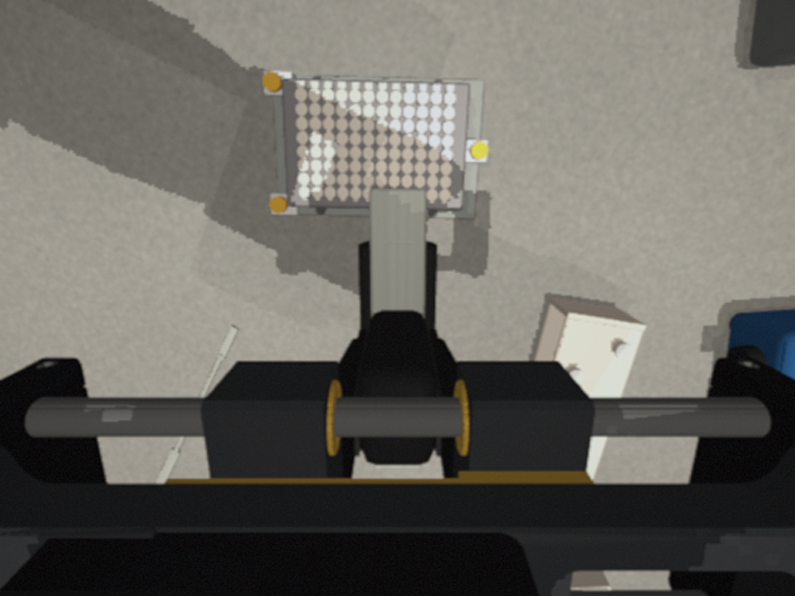

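The picture shows the plate at (370,145) with its grid of caps, and the roller hanging straight from the fingers. I'll zoom in for corners.

```bash
python3 - <<'E'
from h import *
p=shot("wrist"); save(p,"w4.png",(175,40,355,165),4.4)
E
```

```text
(no output)
```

View pics/w4.png

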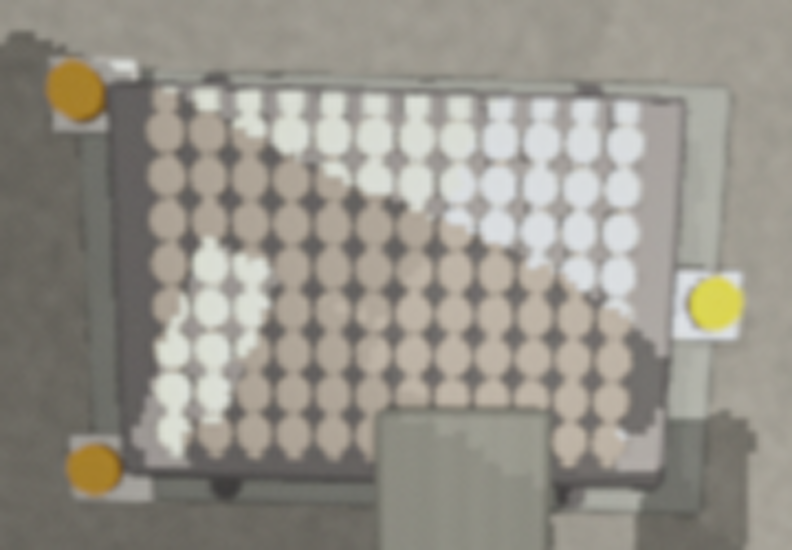

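```bash
python3 - <<'E'
from h import *
p=shot("wrist")
def g(x,y,z): return ray(p,175+x/4.4,40+y/4.4,z)
def ang(a,b): d=b-a; return np.degrees(np.arctan2(d[1],d[0])).round(1),np.linalg.norm(d).round(1)
for z in (44,48,52):
    a,b,c,d=g(165,132,z),g(624,143,z),g(610,440,z),g(172,432,z)
    print("dots",z,ang(a,b),ang(d,c),ang(d,a),ang(c,b),((a+b+c+d)/4).round(1))
z=43
a,b,c,d=g(112,83,z),g(683,98,z),g(660,480,z),g(125,468,z)
print("deck",z,ang(a,b),ang(d,c),ang(d,a),ang(c,b),((a+b+c+d)/4).round(1))
b,c=g(728,88,2),g(698,514,2); print("foot right",ang(c,b),((b+c)/2).round(1))
for s,z in (((75,90),35),((95,468),35),((716,303),35)): print(g(*s,z).round(1))
E
```

```text
dots 44 (np.float64(-5.8), np.float64(100.7)) (np.float64(-5.4), np.float64(101.8)) (np.float64(83.6), np.float64(64.4)) (np.float64(84.5), np.float64(63.7)) [ 554.7 -150.1   44. ]
dots 48 (np.float64(-5.8), np.float64(99.4)) (np.float64(-5.4), np.float64(100.5)) (np.float64(83.6), np.float64(63.5)) (np.float64(84.5), np.float64(62.9)) [ 554.9 -150.3   48. ]
dots 52 (np.float64(-5.8), np.float64(98.1)) (np.float64(-5.4), np.float64(99.2)) (np.float64(83.6), np.float64(62.7)) (np.float64(84.5), np.float64(62.1)) [ 555.1 -150.5   52. ]
deck 43 (np.float64(-5.9), np.float64(124.6)) (np.float64(-5.7), np.float64(125.7)) (np.float64(83.6), np.float64(82.7)) (np.float64(84.4), np.float64(82.1)) [ 555.2 -149.7   43. ]
foot right (np.float64(84.2), np.float64(104.0)) [ 633.7 -158.7    2. ]
[ 487.1 -101.4   35. ]
[ 479.  -184.3   35. ]
[ 628.9 -158.1   35. ]
```

Plate: centre about (555,−150), yaw −5.8°; the deck, dots and foot plate all agree. I'll go over strip 1, aligned.

Request:
apply_moves:
  increments:
    - [[-2.3,0,-1.7],[0,0.6,0],0]
    - [[-2.3,0,-1.7],[0.3,0.6,0],0]
    - [[-2.3,0,-1.7],[0,0,0],0]
    - [[-2.3,0,-1.7],[0,0,0],0]
    - [[0,0,0],[0,0,0],0]

```text
t: 8.85
eef_pos: [504.8, -136.5, 188.1]
tcp_rot: [-1.574, -0.002, -1.666]
ft_force: [-0.1, -0.3, -4.5]
opening: 0.251
```

Request:
apply_moves:
  increments:
    - [[0,1.2,0],[0,0,0],0]
    - [[0,1.2,0],[0,0,0],0]
    - [[0,1.2,0],[0,0,0],0]
    - [[0,0.6,0],[0,0,0],0]
    - [[0,0,0],[0,0,0],0]

```text
t: 9.48
eef_pos: [505.6, -137.6, 142.2]
tcp_rot: [-1.575, -0.002, -1.666]
ft_force: [0.2, -0.4, -3.3]
opening: 0.253
```

```bash
cat >> h.py <<'E'
C=np.array([555,-150.]); YAW=np.radians(-5.8)
def rep():
    s=readout.state(); T=tool(s); d=T[:2,3]-C; c,n=np.cos(YAW),np.sin(YAW)
    loc=np.array([c*d[0]+n*d[1],-n*d[0]+c*d[1]])
    e=np.degrees(Ro.from_matrix(T[:3,:3].T@Ro.from_euler('xyz',[-np.pi/2,0,-np.pi/2+YAW]).as_matrix()).as_rotvec())
    print("t %.2f z %.2f local xy"%(s["t"],T[2,3]),loc.round(2),"F",np.round(s["ft_force"],2),"M",np.round(s["moment"],3),"open %.2f"%(s["opening"]*95),"rot to go deg",e.round(2),"tool: along +x plate = tool z, +y plate = -tool x")
E
python3 - <<'E'
from h import *
rep()
p=shot("side"); save(p,"s2.png",(220,130,360,235),5.6)
E
```

```text
t 9.47 z 142.21 local xy [-50.39   7.32] F [ 0.17 -0.36 -3.27] M [ 0.008 -0.04  -0.023] open 24.07 rot to go deg [0.22 0.32 0.12] tool: along +x plate = tool z, +y plate = -tool x
```

View pics/s2.png

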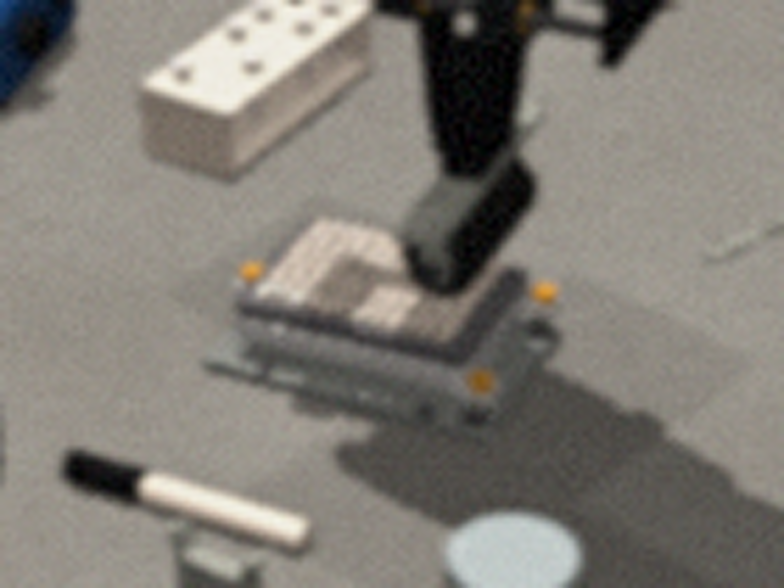

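The side view shows the drum above the sheet at its −x end, clear of everything. I'll centre it in y and come down carefully.

Request:
apply_moves:
  increments:
    - [[0.73,0.5,0],[0.2,0.3,0.1],0]
    - [[0,0.5,0],[0,0,0],0]
    - [[0,0.5,0],[0,0,0],0]
    - [[0,0.3,0],[0,0,0],0]
    - [[0,0,0],[0,0,0],0]

```text
t: 10.15
eef_pos: [505.2, -145.8, 123.9]
tcp_rot: [-1.569, -0.001, -1.672]
ft_force: [0.4, 0.3, -3.7]
opening: 0.254
```

Request:
apply_moves:
  increments:
    - [[0,0.08,0],[0,0,0],0]
    - [[0,0.08,0],[0,0,0],0]
    - [[0,0.08,0],[0,0,0],0]
    - [[0,0.08,0],[0,0,0],0]
    - [[0,0.08,0],[0,0,0],0]

```text
t: 10.78
eef_pos: [505.5, -145.7, 120.0]
tcp_rot: [-1.568, -0.001, -1.672]
ft_force: [-0.8, -0.2, -3.5]
opening: 0.256
```

```bash
python3 -c "
from h import *
rep()"
```

```text
t 10.78 z 119.99 local xy [-49.67  -0.7 ] F [-0.82 -0.22 -3.48] M [0.012 0.022 0.051] open 24.33 rot to go deg [-0.13  0.    0.05] tool: along +x plate = tool z, +y plate = -tool x
```

Motion is clean, 4 mm per call as commanded. Next, a descent with slightly smaller steps.

Request:
apply_moves:
  increments:
    - [[0,0.06,0],[0,0,0],0]
    - [[0,0.06,0],[0,0,0],0]
    - [[0,0.06,0],[0,0,0],0]
    - [[0,0.06,0],[0,0,0],0]
    - [[0,0.06,0],[0,0,0],0]

```text
t: 11.4
eef_pos: [505.5, -145.7, 116.8]
tcp_rot: [-1.568, -0.001, -1.672]
ft_force: [-0.9, -1.7, -3.6]
opening: 0.25
```

Request:
apply_moves:
  increments:
    - [[0,0.06,0],[0,0,0],0]
    - [[0,0.06,0],[0,0,0],0]
    - [[0,0.06,0],[0,0,0],0]
    - [[0,0.06,0],[0,0,0],0]
    - [[0,0.06,0],[0,0,0],0]

```text
t: 12.02
eef_pos: [505.5, -145.7, 113.6]
tcp_rot: [-1.568, -0.001, -1.672]
ft_force: [0.8, -0.2, -4.0]
opening: 0.248
```

Request:
apply_moves:
  increments:
    - [[0,0.06,0],[0,0,0],0]
    - [[0,0.06,0],[0,0,0],0]
    - [[0,0.06,0],[0,0,0],0]
    - [[0,0.06,0],[0,0,0],0]
    - [[0,0.06,0],[0,0,0],0]

```text
t: 12.65
eef_pos: [506.2, -145.8, 111.4]
tcp_rot: [-1.566, -0.001, -1.672]
ft_force: [-1.6, 0.9, 5.5]
opening: 0.251
```

Contact: about 9 N on the drum. The same step again shows the stiffness.

Request:
apply_moves:
  increments:
    - [[0,0.04,0],[0,0,0],0]
    - [[0,0.04,0],[0,0,0],0]
    - [[0,0.04,0],[0,0,0],0]
    - [[0,0.05,0],[0,0,0],0]
    - [[0,0.05,0],[0,0,0],0]

```text
t: 13.28
eef_pos: [506.6, -145.8, 111.4]
tcp_rot: [-1.564, -0.002, -1.672]
ft_force: [-1.4, 0.7, 7.0]
opening: 0.25
```

Request:
apply_moves:
  increments:
    - [[0,0.06,0],[-0.1,0,0],0]
    - [[0,0.06,0],[-0.1,0,0],0]
    - [[0,0.07,0],[-0.1,0,0],0]
    - [[0,0.07,0],[-0.1,0,0],0]
    - [[0,0.07,0],[-0.1,0,0],0]

```text
t: 13.9
eef_pos: [507.1, -145.9, 110.4]
tcp_rot: [-1.57, -0.002, -1.672]
ft_force: [-1.1, 1.1, 7.1]
opening: 0.254
```

```bash
python3 -c "
from h import *
rep()"
```

```text
t 13.90 z 110.44 local xy [-48.05  -0.72] F [-1.1   1.13  7.11] M [ 0.323  0.308 -0.012] open 24.16 rot to go deg [-0.02  0.    0.14] tool: along +x plate = tool z, +y plate = -tool x
```

Request:
apply_moves:
  increments:
    - [[0,0.07,-0.06],[0,0,0],0]
    - [[0,0.07,-0.06],[0,0,0],0]
    - [[0,0.08,-0.06],[0,0,0],0]
    - [[0,0.08,-0.06],[0,0,0],0]
    - [[0,0.08,-0.06],[0,0,0],0]

```text
t: 14.52
eef_pos: [506.2, -145.8, 110.2]
tcp_rot: [-1.564, -0.004, -1.672]
ft_force: [-0.2, 1.4, 10.5]
opening: 0.252
```

```bash
python3 -c "
from h import *
rep()"
```

```text
t 14.53 z 110.15 local xy [-48.96  -0.72] F [-0.16  1.4  10.54] M [0.638 0.068 0.002] open 23.98 rot to go deg [-0.42 -0.02  0.2 ] tool: along +x plate = tool z, +y plate = -tool x
```

Request:
apply_moves:
  increments:
    - [[0,0.09,-0.03],[-0.2,0,0.1],0]
    - [[0,0.09,-0.03],[-0.2,0,0.1],0]
    - [[0,0.09,-0.03],[-0.2,0,0.1],0]
    - [[0,0.09,-0.03],[-0.1,0,0.1],0]
    - [[0,0.09,-0.03],[-0.1,0,0.1],0]

```text
t: 15.15
eef_pos: [507.1, -146.2, 110.1]
tcp_rot: [-1.57, 0.003, -1.672]
ft_force: [-1.3, 2.3, 10.7]
opening: 0.252
```

```bash
python3 -c "
from h import *
rep()"
```

```text
t 15.15 z 110.11 local xy [-48.07  -1.11] F [-1.35  2.32 10.74] M [ 0.284  0.318 -0.007] open 23.92 rot to go deg [-0.07 -0.01 -0.18] tool: along +x plate = tool z, +y plate = -tool x
```

Request:
apply_moves:
  increments:
    - [[0,0.1,0.1],[-0.1,0,0],0]
    - [[0,0.1,0.15],[-0.1,0,0],0]
    - [[0,0.1,0.15],[-0.1,0,0],0]
    - [[0,0.1,0.15],[-0.1,0,0],0]
    - [[0,0.1,0.15],[-0.1,0,0],0]

```text
t: 15.78
eef_pos: [516.1, -147.1, 110.0]
tcp_rot: [-1.571, 0.002, -1.672]
ft_force: [-1.1, 1.7, 12.0]
opening: 0.252
```

```bash
python3 -c "
from h import *
rep()"
```

```text
t 15.78 z 109.97 local xy [-38.95  -1.06] F [-1.11  1.67 11.98] M [ 0.407  0.363 -0.077] open 23.95 rot to go deg [ 0.03 -0.01 -0.1 ] tool: along +x plate = tool z, +y plate = -tool x
```

Request:
apply_moves:
  increments:
    - [[0,0.105,0.18],[-0.1,0,0],0]
    - [[0,0.105,0.18],[-0.1,0,0],0]
    - [[0,0.105,0.18],[-0.1,0,0],0]
    - [[0,0.105,0.18],[-0.1,0,0],0]
    - [[0,0.105,0.18],[-0.1,0,0],0]

```text
t: 16.4
eef_pos: [527.6, -148.2, 109.8]
tcp_rot: [-1.572, 0.0, -1.672]
ft_force: [-1.3, 1.8, 11.9]
opening: 0.251
```

```bash
python3 -c "
from h import *
rep()"
```

```text
t 16.40 z 109.77 local xy [-27.48  -1.  ] F [-1.32  1.75 11.9 ] M [ 0.58   0.147 -0.006] open 23.85 rot to go deg [ 0.09 -0.03 -0.01] tool: along +x plate = tool z, +y plate = -tool x
```

Request:
apply_moves:
  increments:
    - [[0,0.11,0.18],[-0.1,0,0],0]
    - [[0,0.11,0.18],[-0.1,0,0],0]
    - [[0,0.11,0.18],[-0.1,0,0],0]
    - [[0,0.11,0.18],[-0.1,0,0],0]
    - [[0,0.11,0.18],[-0.1,0,0],0]

```text
t: 17.02
eef_pos: [539.2, -149.3, 109.6]
tcp_rot: [-1.573, -0.001, -1.673]
ft_force: [-2.7, 1.9, 13.1]
opening: 0.253
```

Request:
apply_moves:
  increments:
    - [[0,0.11,0.18],[-0.1,0,0],0]
    - [[0,0.11,0.18],[-0.1,0,0],0]
    - [[0,0.11,0.18],[-0.1,0,0],0]
    - [[0,0.11,0.18],[-0.1,0,0],0]
    - [[0,0.11,0.18],[-0.1,0,0],0]

```text
t: 17.65
eef_pos: [550.4, -150.4, 109.4]
tcp_rot: [-1.574, -0.003, -1.673]
ft_force: [-2.4, 1.9, 12.8]
opening: 0.253
```

```bash
python3 -c "
from h import *
rep()"
```

```text
t 17.65 z 109.38 local xy [-4.5  -0.87] F [-2.36  1.89 12.85] M [ 0.53   0.55  -0.041] open 24.02 rot to go deg [ 0.21 -0.05  0.15] tool: along +x plate = tool z, +y plate = -tool x
```

Request:
apply_moves:
  increments:
    - [[0,0.11,0.18],[0,0,0.05],0]
    - [[0,0.11,0.18],[-0.05,0,0.05],0]
    - [[0,0.11,0.18],[-0.05,0,0.05],0]
    - [[0,0.11,0.18],[-0.05,0,0.05],0]
    - [[0,0.11,0.18],[-0.05,0,0.05],0]

```text
t: 18.27
eef_pos: [562.0, -151.8, 109.1]
tcp_rot: [-1.57, 0.0, -1.673]
ft_force: [-1.8, 1.6, 10.9]
opening: 0.255
```

Request:
apply_moves:
  increments:
    - [[0,0.11,0.18],[-0.05,0,0],0]
    - [[0,0.11,0.18],[-0.05,0,0],0]
    - [[0,0.11,0.18],[-0.05,0,0],0]
    - [[0,0.11,0.18],[-0.05,0,0],0]
    - [[0,0.11,0.18],[-0.05,0,0],0]

```text
t: 18.9
eef_pos: [573.5, -152.9, 108.9]
tcp_rot: [-1.566, -0.001, -1.673]
ft_force: [-0.4, 1.7, 9.8]
opening: 0.248
```

```bash
python3 -c "
from h import *
rep()"
```

```text
t 18.90 z 108.94 local xy [18.66 -1.02] F [-0.39  1.66  9.81] M [ 0.464  0.113 -0.025] open 23.52 rot to go deg [-0.27 -0.07  0.07] tool: along +x plate = tool z, +y plate = -tool x
```

Request:
apply_moves:
  increments:
    - [[0,0.12,0.16],[-0.12,0,0],0]
    - [[0,0.12,0.16],[-0.12,0,0],0]
    - [[0,0.12,0.16],[-0.12,0,0],0]
    - [[0,0.12,0.16],[-0.12,0,0],0]
    - [[0,0.12,0.16],[-0.12,0,0],0]

```text
t: 19.52
eef_pos: [584.0, -153.9, 108.7]
tcp_rot: [-1.569, -0.002, -1.673]
ft_force: [-3.0, 2.0, 12.2]
opening: 0.251
```

Request:
apply_moves:
  increments:
    - [[0,0.115,0.16],[-0.12,0,0],0]
    - [[0,0.115,0.16],[-0.12,0,0],0]
    - [[0,0.115,0.16],[-0.12,0,0],0]
    - [[0,0.115,0.16],[-0.12,0,0],0]
    - [[0,0.115,0.16],[-0.12,0,0],0]

```text
t: 20.15
eef_pos: [594.4, -154.9, 108.5]
tcp_rot: [-1.571, -0.004, -1.674]
ft_force: [-2.1, 1.6, 11.7]
opening: 0.251
```

```bash
python3 -c "
from h import *
rep()"
```

```text
t 20.15 z 108.51 local xy [39.73 -0.92] F [-2.09  1.64 11.71] M [0.52  0.524 0.051] open 23.84 rot to go deg [ 0.03 -0.1   0.21] tool: along +x plate = tool z, +y plate = -tool x
```

Request:
apply_moves:
  increments:
    - [[0,0.12,0.16],[-0.12,0.03,0.05],0]
    - [[0,0.12,0.16],[-0.12,0.03,0.05],0]
    - [[0,0.12,0.16],[-0.12,0,0.05],0]
    - [[0,0.12,0.14],[-0.12,0,0.05],0]
    - [[0,0.12,0.1],[-0.12,0,0.05],0]

```text
t: 20.78
eef_pos: [605.0, -156.2, 108.2]
tcp_rot: [-1.572, -0.001, -1.675]
ft_force: [-0.5, 1.6, 9.3]
opening: 0.252
```

```bash
python3 -c "
from h import *
rep()"
```

```text
t 20.77 z 108.24 local xy [50.39 -1.12] F [-0.49  1.59  9.34] M [ 0.356  0.046 -0.022] open 23.93 rot to go deg [ 0.05 -0.15  0.06] tool: along +x plate = tool z, +y plate = -tool x
```

Request:
apply_moves:
  increments:
    - [[0,0.12,-0.04],[-0.08,0.03,0.04],0]
    - [[0,0.12,-0.04],[-0.08,0.03,0.04],0]
    - [[0,0.12,-0.04],[-0.08,0,0],0]
    - [[0,0.125,-0.04],[-0.08,0,0],0]
    - [[0,0.125,-0.04],[-0.08,0,0],0]

```text
t: 21.4
eef_pos: [607.4, -156.5, 108.2]
tcp_rot: [-1.565, -0.001, -1.676]
ft_force: [-0.4, 2.9, 10.9]
opening: 0.253
```

```bash
python3 -c "
from h import *
rep()"
```

```text
t 21.40 z 108.21 local xy [52.78 -1.14] F [-0.39  2.85 10.9 ] M [ 0.508 -0.05   0.037] open 24.01 rot to go deg [-0.31 -0.22  0.08] tool: along +x plate = tool z, +y plate = -tool x
```

Request:
apply_moves:
  increments:
    - [[0,0.12,-0.2],[-0.15,0.04,0],0]
    - [[0,0.12,-0.25],[-0.15,0.04,0],0]
    - [[0,0.12,-0.25],[-0.15,0.04,0],0]
    - [[0,0.12,-0.25],[-0.15,0,0],0]
    - [[0,0.12,-0.25],[-0.15,0,0],0]

```text
t: 22.02
eef_pos: [600.5, -155.6, 108.4]
tcp_rot: [-1.563, -0.003, -1.678]
ft_force: [1.4, 2.5, 10.6]
opening: 0.254
```

```bash
python3 -c "
from h import *
rep()"
```

```text
t 22.02 z 108.37 local xy [45.82 -1.02] F [ 1.41  2.55 10.57] M [ 0.558 -0.353  0.08 ] open 24.11 rot to go deg [-0.44 -0.34  0.19] tool: along +x plate = tool z, +y plate = -tool x
```

Request:
apply_moves:
  increments:
    - [[0,0.13,-0.28],[-0.2,-0.08,0.05],0]
    - [[0,0.13,-0.28],[-0.2,-0.08,0.05],0]
    - [[0,0.13,-0.28],[-0.2,-0.08,0.05],0]
    - [[0,0.13,-0.28],[-0.2,-0.05,0],0]
    - [[0,0.13,-0.28],[-0.2,-0.05,0],0]

```text
t: 22.65
eef_pos: [592.0, -154.8, 108.5]
tcp_rot: [-1.564, -0.003, -1.673]
ft_force: [0.9, 2.3, 11.3]
opening: 0.246
```

```bash
python3 -c "
from h import *
rep()"
```

```text
t 22.65 z 108.51 local xy [37.25 -1.02] F [ 0.86  2.31 11.35] M [ 0.631 -0.308  0.015] open 23.34 rot to go deg [-0.4  -0.06  0.15] tool: along +x plate = tool z, +y plate = -tool x
```

Request:
apply_moves:
  increments:
    - [[0,0.14,-0.38],[-0.2,-0.02,0.05],0]
    - [[0,0.14,-0.38],[-0.2,-0.02,0.05],0]
    - [[0,0.14,-0.38],[-0.2,-0.02,0.05],0]
    - [[0,0.14,-0.38],[-0.2,0,0],0]
    - [[0,0.14,-0.38],[-0.2,0,0],0]

```text
t: 23.28
eef_pos: [578.9, -153.5, 108.8]
tcp_rot: [-1.563, -0.002, -1.673]
ft_force: [0.7, 3.7, 12.1]
opening: 0.253
```

Request:
apply_moves:
  increments:
    - [[0,0.14,-0.38],[-0.2,-0.02,0.02],0]
    - [[0,0.14,-0.38],[-0.2,-0.02,0.02],0]
    - [[0,0.14,-0.38],[-0.2,-0.02,0.02],0]
    - [[0,0.14,-0.38],[-0.2,0,0],0]
    - [[0,0.14,-0.38],[-0.2,0,0],0]

```text
t: 23.9
eef_pos: [565.9, -152.1, 109.0]
tcp_rot: [-1.562, -0.004, -1.673]
ft_force: [1.3, 1.6, 12.8]
opening: 0.252
```

```bash
python3 -c "
from h import *
rep()"
```

```text
t 23.90 z 109.00 local xy [11.09 -1.01] F [ 1.34  1.63 12.77] M [ 0.788 -0.326 -0.002] open 23.93 rot to go deg [-0.52 -0.08  0.2 ] tool: along +x plate = tool z, +y plate = -tool x
```

Request:
apply_moves:
  increments:
    - [[0,0.14,-0.38],[-0.2,-0.02,0.04],0]
    - [[0,0.14,-0.38],[-0.2,-0.02,0.04],0]
    - [[0,0.14,-0.38],[-0.2,-0.02,0.04],0]
    - [[0,0.14,-0.38],[-0.2,0,0.02],0]
    - [[0,0.14,-0.38],[-0.2,0,0.02],0]

```text
t: 24.52
eef_pos: [553.2, -150.9, 109.3]
tcp_rot: [-1.56, -0.003, -1.673]
ft_force: [0.6, 2.5, 13.0]
opening: 0.255
```

Request:
apply_moves:
  increments:
    - [[0,0.14,-0.38],[-0.2,-0.02,0.04],0]
    - [[0,0.14,-0.38],[-0.2,-0.02,0.04],0]
    - [[0,0.14,-0.38],[-0.2,-0.02,0.04],0]
    - [[0,0.14,-0.38],[-0.2,0,0.02],0]
    - [[0,0.14,-0.38],[-0.2,0,0.02],0]

```text
t: 25.15
eef_pos: [540.5, -149.6, 109.5]
tcp_rot: [-1.558, -0.003, -1.674]
ft_force: [0.3, 3.5, 13.7]
opening: 0.253
```

```bash
python3 -c "
from h import *
rep()"
```

```text
t 25.15 z 109.47 local xy [-14.51  -1.1 ] F [ 0.33  3.49 13.66] M [ 0.86  -0.293  0.064] open 24.04 rot to go deg [-0.72 -0.09  0.17] tool: along +x plate = tool z, +y plate = -tool x
```

Request:
apply_moves:
  increments:
    - [[0,0.135,-0.38],[-0.2,-0.02,0.04],0]
    - [[0,0.135,-0.38],[-0.2,-0.02,0.04],0]
    - [[0,0.135,-0.38],[-0.2,-0.02,0.04],0]
    - [[0,0.135,-0.38],[-0.2,0,0.02],0]
    - [[0,0.135,-0.38],[-0.2,0,0.02],0]

```text
t: 25.78
eef_pos: [527.7, -148.4, 109.7]
tcp_rot: [-1.557, -0.003, -1.674]
ft_force: [1.7, 3.1, 13.4]
opening: 0.249
```

Request:
apply_moves:
  increments:
    - [[0,0.135,-0.38],[-0.2,-0.02,0.04],0]
    - [[0,0.135,-0.38],[-0.2,-0.02,0.04],0]
    - [[0,0.135,-0.38],[-0.2,-0.02,0.04],0]
    - [[0,0.135,-0.35],[-0.2,0,0.02],0]
    - [[0,0.135,-0.3],[-0.2,0,0.02],0]

```text
t: 26.4
eef_pos: [516.1, -147.2, 109.9]
tcp_rot: [-1.555, -0.003, -1.674]
ft_force: [1.7, 3.7, 14.5]
opening: 0.251
```

```bash
python3 -c "
from h import *
rep()"
```

```text
t 26.40 z 109.85 local xy [-38.95  -1.18] F [ 1.67  3.68 14.5 ] M [ 0.953 -0.335  0.045] open 23.83 rot to go deg [-0.91 -0.12  0.14] tool: along +x plate = tool z, +y plate = -tool x
```

Request:
apply_moves:
  increments:
    - [[0,0.125,-0.35],[-0.2,-0.03,0.03],0]
    - [[0,0.125,-0.35],[-0.2,-0.03,0.03],0]
    - [[0,0.125,-0.35],[-0.2,-0.03,0.03],0]
    - [[0,0.125,-0.35],[-0.2,-0.03,0.03],0]
    - [[0,0.125,-0.3],[-0.2,0,0.03],0]

```text
t: 27.02
eef_pos: [505.1, -146.2, 110.0]
tcp_rot: [-1.554, -0.002, -1.673]
ft_force: [1.6, 4.3, 13.8]
opening: 0.249
```

```bash
python3 -c "
from h import *
rep()
p=shot('wrist'); save(p,'w5.png',(140,60,420,270),2.8)"
```

```text
t 27.02 z 110.02 local xy [-49.99  -1.22] F [ 1.59  4.33 13.79] M [ 0.875 -0.374  0.073] open 23.63 rot to go deg [-0.94 -0.08  0.14] tool: along +x plate = tool z, +y plate = -tool x
```

All residuals from a straight line are within about 0.1 mm, so the strips look home. Strips 8–12 got only 14–16 N, so one more quick pass forward at a slightly higher force.

Request:
apply_moves:
  increments:
    - [[0,0.115,0.2],[-0.1,0,0.03],0]
    - [[0,0.115,0.4],[-0.1,0,0.03],0]
    - [[0,0.115,0.4],[-0.1,0,0.03],0]
    - [[0,0.115,0.4],[-0.1,0,0.03],0]
    - [[0,0.115,0.4],[-0.1,0,0.03],0]

```text
t: 27.7
eef_pos: [527.0, -148.4, 109.7]
tcp_rot: [-1.552, -0.001, -1.674]
ft_force: [-0.1, 2.1, 10.8]
opening: 0.252
```

Request:
apply_moves:
  increments:
    - [[0,0.115,0.4],[-0.1,0,0.03],0]
    - [[0,0.115,0.4],[-0.1,0,0.03],0]
    - [[0,0.115,0.4],[-0.1,0,0.03],0]
    - [[0,0.115,0.4],[-0.1,0,0.03],0]
    - [[0,0.115,0.4],[-0.1,0,0.03],0]

```text
t: 28.32
eef_pos: [551.5, -151.1, 109.3]
tcp_rot: [-1.549, -0.001, -1.675]
ft_force: [0.2, 2.2, 8.5]
opening: 0.248
```

```bash
python3 -c "
from h import *
rep()"
```

```text
t 28.32 z 109.30 local xy [-3.39 -1.41] F [0.16 2.24 8.46] M [ 0.458 -0.029  0.045] open 23.56 rot to go deg [-1.24 -0.16  0.04] tool: along +x plate = tool z, +y plate = -tool x
```

Request:
apply_moves:
  increments:
    - [[0,0.14,0.25],[-0.3,-0.03,0],0]
    - [[0,0.14,0.25],[-0.3,-0.03,0],0]
    - [[0,0.14,0.25],[-0.3,-0.03,0],0]
    - [[0,0.14,0.25],[-0.3,-0.03,0],0]
    - [[0,0.14,0.25],[-0.3,0,0],0]

```text
t: 28.95
eef_pos: [569.3, -152.9, 109.0]
tcp_rot: [-1.561, -0.003, -1.674]
ft_force: [-0.2, 2.2, 12.2]
opening: 0.253
```

```bash
python3 -c "
from h import *
rep()"
```

```text
t 28.95 z 108.96 local xy [14.53 -1.41] F [-0.17  2.17 12.17] M [ 0.616 -0.074 -0.042] open 24.08 rot to go deg [-0.54 -0.09  0.14] tool: along +x plate = tool z, +y plate = -tool x
```

Request:
apply_moves:
  increments:
    - [[0,0.14,0.2],[-0.2,-0.02,0.05],0]
    - [[0,0.14,0.2],[-0.2,-0.02,0.05],0]
    - [[0,0.14,0.2],[-0.2,0,0.05],0]
    - [[0,0.14,0.2],[-0.2,0,0],0]
    - [[0,0.14,0.2],[-0.2,0,0],0]

```text
t: 29.58
eef_pos: [584.5, -154.5, 108.7]
tcp_rot: [-1.565, -0.002, -1.674]
ft_force: [-0.2, 2.6, 11.7]
opening: 0.248
```

```bash
python3 -c "
from h import *
rep()"
```

```text
t 29.57 z 108.68 local xy [29.8 -1.5] F [-0.18  2.6  11.74] M [ 0.529  0.03  -0.034] open 23.58 rot to go deg [-0.35 -0.09  0.11] tool: along +x plate = tool z, +y plate = -tool x
```

Request:
apply_moves:
  increments:
    - [[0,0.15,0.15],[-0.15,-0.02,0.05],0]
    - [[0,0.15,0.15],[-0.15,-0.02,0.05],0]
    - [[0,0.15,0.15],[-0.15,0,0.05],0]
    - [[0,0.15,0.15],[-0.15,0,0],0]
    - [[0,0.15,0.15],[-0.15,0,0],0]

```text
t: 30.2
eef_pos: [597.4, -155.9, 108.4]
tcp_rot: [-1.562, -0.002, -1.673]
ft_force: [-0.1, 2.9, 11.9]
opening: 0.249
```

```bash
python3 -c "
from h import *
rep()"
```

```text
t 30.20 z 108.39 local xy [42.74 -1.59] F [-0.06  2.86 11.9 ] M [ 0.588 -0.023 -0.058] open 23.61 rot to go deg [-0.48 -0.07  0.09] tool: along +x plate = tool z, +y plate = -tool x
```

Request:
apply_moves:
  increments:
    - [[0,0.16,0.06],[-0.2,-0.02,0.05],0]
    - [[0,0.16,0.06],[-0.2,-0.02,0.05],0]
    - [[0,0.16,0.06],[-0.2,0,0],0]
    - [[0,0.16,0.04],[-0.2,0,0],0]
    - [[0,0.16,0],[-0.2,0,0],0]

```text
t: 30.82
eef_pos: [605.2, -156.7, 108.2]
tcp_rot: [-1.563, -0.002, -1.673]
ft_force: [-0.6, 2.1, 12.7]
opening: 0.252
```

```bash
python3 -c "
from h import *
rep()"
```

```text
t 30.82 z 108.21 local xy [50.67 -1.63] F [-0.64  2.13 12.71] M [ 0.62  -0.019  0.004] open 23.94 rot to go deg [-0.42 -0.07  0.11] tool: along +x plate = tool z, +y plate = -tool x
```

Request:
apply_moves:
  increments:
    - [[0,-0.4,0],[-0.2,0,0.1],0]
    - [[0,-1.5,0],[-0.2,0,0],0]
    - [[0,-2.5,0],[0,0,0],0]
    - [[0,-2.5,0],[0,0,0],0]
    - [[0,0,0],[0,0,0],0]

```text
t: 31.45
eef_pos: [604.1, -156.7, 179.4]
tcp_rot: [-1.575, 0.0, -1.673]
ft_force: [-0.3, 0.1, -4.4]
opening: 0.252
```

```bash
python3 -c "
from h import *
rep()
a=[]
p=shot('scene'); a.append(cv2.resize(p['img'][190:290,170:300],(520,400),interpolation=cv2.INTER_CUBIC))
p=shot('side'); q=p['img'][130:215,240:325]; a.append(cv2.resize(q,(280,280),interpolation=cv2.INTER_CUBIC)); a[1]=np.vstack([a[1],np.zeros((120,280,3),np.uint8)])
cv2.imwrite('pics/chk.png',np.hstack(a)[...,::-1])
for r in nets.mark_of(p,'roller')[:3]: print(w(p,r['point']).round(1),r['confidence'])
"
```

```text
t 31.45 z 179.37 local xy [49.55 -1.71] F [-0.3   0.1  -4.43] M [0.002 0.005 0.001] open 23.91 rot to go deg [ 0.22 -0.07 -0.01] tool: along +x plate = tool z, +y plate = -tool x
[377.1 182.2  17.4] 0.77
[ 598.7 -150.7  136.6] 0.73
[ 549.5 -151.3    2. ] 0.71
```

View pics/chk.png

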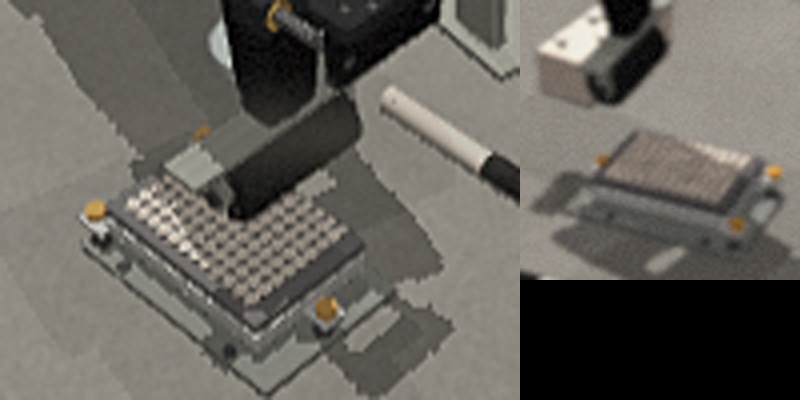

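The caps sheet looks uniformly flat and the roller hangs straight. Now carry it back.

Request:
apply_moves:
  increments:
    - [[-4,0,-1],[-0.2,0,0],0]
    - [[-4,0,-1],[0,1.8,0],0]
    - [[-4,0,-1],[0,1.8,0],0]
    - [[-4,0,-0.8],[0,1.8,0],0]
    - [[-4,0,-0.5],[0,1.8,0],0]

```text
t: 32.22
eef_pos: [586.0, 50.4, 171.0]
tcp_rot: [-1.592, -0.001, -1.808]
ft_force: [0.4, -0.5, -3.6]
opening: 0.251
```

Request:
apply_moves:
  increments:
    - [[-3,0,0],[0,1.8,0],0]
    - [[-3,0,0],[0,0,0],0]
    - [[-2,0,0],[0,0,0],0]
    - [[0,0,0],[0,0,0],0]
    - [[0,0,0],[0,0,0],0]

```text
t: 32.85
eef_pos: [604.6, 132.0, 165.8]
tcp_rot: [-1.6, -0.005, -1.837]
ft_force: [0.4, 0.1, -3.0]
opening: 0.251
```

```bash
cat >> h.py <<'E'
def seat():
    s=readout.state(); T=tool(s); G=Ro.from_euler('xyz',[-1.573,-.001,-1.832]).as_matrix()
    print("z %.2f"%T[2,3],"F",np.round(s["ft_force"],1),"shift mm (tool)",(T[:3,:3].T@(np.array([563.8,155.6,74.2])-T[:3,3])).round(2),"rot deg",np.degrees(Ro.from_matrix(T[:3,:3].T@G).as_rotvec()).round(2))
E
python3 -c "
from h import *
seat()"
```

```text
z 165.81 F [ 0.4  0.1 -3. ] shift mm (tool) [-12.45  92.82 -42.91] rot deg [ 1.53 -0.31  0.23]
```

Request:
apply_moves:
  increments:
    - [[-0.6,0,-2.1],[0.8,-0.3,0.2],0]
    - [[-0.6,0,-2.1],[0.7,0,0],0]
    - [[0,0,0],[0,0,0],0]
    - [[0,0,0],[0,0,0],0]
    - [[0,0,0],[0,0,0],0]

```text
t: 33.48
eef_pos: [567.1, 150.5, 166.4]
tcp_rot: [-1.573, -0.002, -1.837]
ft_force: [-0.0, -0.1, -2.7]
opening: 0.25
```

```bash
python3 -c "
from h import *
seat()
p=shot('wrist'); save(p,'w6.png',(140,60,420,270),2.8)"
```

```text
z 166.44 F [-0.  -0.1 -2.7] shift mm (tool) [-4.27 92.24 -4.3 ] rot deg [ 0.   -0.28  0.07]
```

View pics/w6.png

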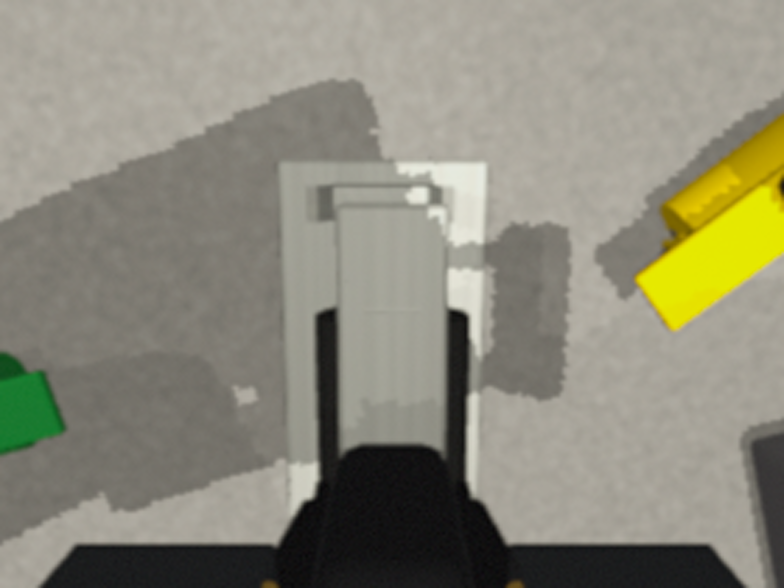

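The roller is over the stand, about 4 mm off each way as computed. Correct, then lower.

Request:
apply_moves:
  increments:
    - [[-0.45,0,-0.45],[0,-0.3,0],0]
    - [[0,2,0],[0,0,0],0]
    - [[0,1.5,0],[0,0,0],0]
    - [[0,0,0],[0,0,0],0]
    - [[0,0,0],[0,0,0],0]

```text
t: 34.15
eef_pos: [564.4, 156.5, 130.6]
tcp_rot: [-1.573, -0.002, -1.832]
ft_force: [0.1, -0.1, -3.4]
opening: 0.251
```

```bash
python3 -c "
from h import *
seat()"
```

```text
z 130.60 F [ 0.1 -0.1 -3.4] shift mm (tool) [ 0.92 56.4  -0.22] rot deg [-0.03  0.03  0.05]
```

Request:
apply_moves:
  increments:
    - [[0.1,1.5,0],[0,0,0],0]
    - [[0,1.5,0],[0,0,0],0]
    - [[0,1.0,0],[0,0,0],0]
    - [[0,0.2,0],[0,0,0],0]
    - [[0,0,0],[0,0,0],0]

```text
t: 34.78
eef_pos: [564.2, 155.4, 85.9]
tcp_rot: [-1.572, -0.002, -1.832]
ft_force: [-0.7, -0.2, -3.4]
opening: 0.254
```

```bash
python3 -c "
from h import *
seat()"
```

```text
z 85.88 F [-0.7 -0.2 -3.4] shift mm (tool) [-0.1  11.68 -0.43] rot deg [-0.04  0.02  0.04]
```

Request:
apply_moves:
  increments:
    - [[0,0.2,-0.03],[0,0,0],0]
    - [[0,0.2,0],[0,0,0],0]
    - [[0,0.2,0],[0,0,0],0]
    - [[0,0.2,0],[0,0,0],0]
    - [[0,0.1,0],[0,0,0],0]

```text
t: 35.4
eef_pos: [564.4, 155.6, 77.3]
tcp_rot: [-1.571, -0.001, -1.832]
ft_force: [-0.5, -0.7, -4.2]
opening: 0.251
```

Request:
apply_moves:
  increments:
    - [[0,0.06,0],[0,0,0],0]
    - [[0,0.06,0],[0,0,0],0]
    - [[0,0.06,0],[0,0,0],0]
    - [[0,0.06,0],[0,0,0],0]
    - [[0,0.06,0],[0,0,0],0]

```text
t: 36.02
eef_pos: [564.5, 155.6, 74.2]
tcp_rot: [-1.57, -0.001, -1.832]
ft_force: [-2.4, -0.4, 4.1]
opening: 0.251
```

Seated: contact at the same height as at pick-up (74.2). Release.

Request:
apply_moves:
  increments:
    - [[0,0,0],[0,0,0],4]
    - [[0,0,0],[0,0,0],7]
    - [[0,0,0],[0,0,0],9.5]
    - [[0,0,0],[0,0,0],9.5]
    - [[0,0,0],[0,0,0],9.5]

```text
t: 36.65
eef_pos: [565.3, 155.7, 75.2]
tcp_rot: [-1.568, 0.0, -1.832]
ft_force: [0.3, -0.3, -0.6]
opening: 0.722
```

Request:
apply_moves:
  increments:
    - [[0,0,0],[0,0,0],9.5]
    - [[0,-1,0],[0,0,0],9.5]
    - [[0,-2,0],[0,0,0],9.5]
    - [[0,-3,0],[0,0,0],9.5]
    - [[0,-3,0],[0,0,0],9.5]

```text
t: 37.28
eef_pos: [564.3, 155.6, 167.6]
tcp_rot: [-1.571, -0.001, -1.832]
ft_force: [-0.4, -0.9, 0.3]
opening: 0.997
```

Request:
apply_moves:
  increments:
    - [[0,-2,0],[0,0,0],9.5]
    - [[3,0,0],[0,0,0],9.5]
    - [[3,0,0],[0,0,0],9.5]
    - [[0,0,0],[0,0,0],9.5]
    - [[0,0,0],[0,0,0],9.5]

```text
t: 37.9
eef_pos: [549.6, 97.2, 194.4]
tcp_rot: [-1.564, 0.002, -1.831]
ft_force: [0.7, -0.0, 0.8]
opening: 0.998
```

```bash
python3 -c "
from h import *
s=readout.state(); print(s['eef_pos'],s['ft_force'],s['opening'])
p=shot('wrist'); a=cv2.resize(p['img'][60:240,170:390],(440,360),interpolation=cv2.INTER_CUBIC)
p=shot('side'); b=cv2.resize(p['img'][140:290,140:360],(528,360),interpolation=cv2.INTER_CUBIC)[:,:360]
cv2.imwrite('pics/fin.png',np.hstack([a,b])[...,::-1])
for th in ['roller','caps_nominal','marker','dish']:
  for r in nets.mark_of(p,th)[:3]: print(th,w(p,r['point']).round(1),r['confidence'])
"
```

```text
[549.60594135  97.21029498 194.4405086 ] [ 0.67072687 -0.0481527   0.81764335] 0.9979101536632403
roller [724.  182.3  16.8] 0.9
roller [559.2 159.2  30.6] 0.85
roller [374.8 178.5  16.6] 0.76
caps_nominal [ 553.  -150.3   42.9] 0.91
marker [598.8   7.9  -3.2] 0.61
dish [437.2   1.5   1.5] 0.65
dish [564.4 159.   31.8] 0.46
```

View pics/fin.png

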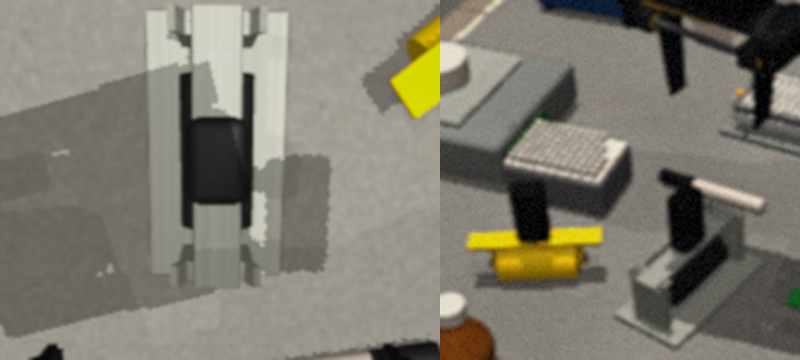

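The roller hangs centred between the lips, and the bystanders are where they were.

```bash
python3 -c "
from h import *
print(env.job_done())"
```

```text
the job is handed in; nothing more can be done
None
```

I took the black-handled roller from its stand, rolled it over the cap sheet three times (out, back, out) and hung it back. The job was handed in at about 38 s.

- **Pressing force:** it was mostly 14–18.5 N at the readings I took, with one at about 12.5 N on the third pass. Force is only reported every 0.6 s, so I could not see any brief peaks in between.
- **Caps home:** the drum's height over the whole sheet follows one straight line to about 0.1 mm (slope about −0.018 rad). That fits all twelve strips being home, but I could not measure any strip's depth directly.
- **Below the asked range at times:** strips 8–12 got only about 14–16 N on the first two passes. That is why I added the third pass, at about 16–17 N over those strips.
- **Roller back in its stand:** it made contact at the same height as at pick-up (74.2 mm). The last picture shows the crossbar between the lips at both ends, with the gripper open and clear.
- **Other things:** the green and yellow look-alikes were left alone. In the last check those two, the marker and the dish were where they started. I did not re-measure the other things on the bench.

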